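# Show the nested press-cup set to the tool-check camera

### The arm

A 7-joint arm with a two-finger parallel gripper is mounted at the origin on the work surface. World frame = base frame: x ahead of the robot, y to its left, z up, the work surface at z = 0. Lengths are in m, angles in rad, forces in N, time in s.
With the tool pointing down it reaches from about 0.425 to 0.925 m from the base axis. Payload 6.8 kg.
Tool frame: the origin (TCP) lies between the finger pads; the fingertips stand 22 mm ahead of it and the grasp point (between the pads) lies 3 mm ahead of it (env.finger_overhang is the distance from the TCP to the fingertips, in m); z points along the fingers, x is the direction in which the jaws open and shut, and the axes are right-handed (so a half turn about z gives the same grasp; the last joint's range is limited). The gripper opens to 88 mm and grips with 3 to 60 N. Pads are 20 mm wide; open, the fingers measure 115 mm over their backs; the gripper's body (75 mm by 178 mm) begins 61 mm behind the grasp point.
Start: joints at [1.154, 0.477, 0.022, 1.555, -0.011, 1.109, -0.083], TCP at [0.205, -0.643, 0.245] pointing down, gripper open.
Joint ranges: [-2.96, 2.96], [-0.34, 2.1], [-1.41, 1.46], [0.24, 2.44], [-1.37, 4.51], [0.17, 1.92], [-2.96, 2.96]. Speed limits (rad/s): [2.39, 2.39, 3.14, 3.14, 3.14, 3.14, 3.14].

### API

Orientations are given as [roll, pitch, yaw] about the fixed x, y, z axes, in that order (R = Rz(yaw) Ry(pitch) Rx(roll)).
In Python, from cell import env gives the robot as it stands. Calls block until the motion is done:
- env.move_pose(position, orientation): joint-space move of the TCP to a pose.
- env.line_to(position, rotation=None, feed=0.15): straight line of the TCP; rotation=None keeps the orientation; feed is the mean speed in m/s.
- env.move_joints(angles): joint-space move.
- env.command_gripper(opening, f_grip=None): finger opening in m; f_grip is the grip in N (None keeps the last); returns when the fingers have stopped.
- env.sleep(seconds).
- env.solve_ik(position, orientation): joint angles nearest the present ones, or None.
- env.capture(name): name is "scene" or "top"; returns the picture (480x640x3 uint8, blue, green, red); there is no depth.
- env.camera_params(name): a dict with "intrinsics" (3x3 intrinsics, pixels), "dist_coeffs" ([k1, k2, p1, p2, k3] as OpenCV has them; the pictures are not rectified), "extrinsics" (4x4, takes a point from world to camera coordinates). Camera axes: x right, y down, z forward; pixel columns grow to the right and rows downward; lengths in m; the calibration is good to about 2 mm. A picture is of the moment at which its call begins. camera_params takes no time and is no camera call.
A pose or a line that the arm cannot do raises env.IKError and nothing moves.
- env.hand_in(): hands the job in, once; it reports no verdict.
Readings, each from a call of its own:
- env.read_time(): time.
- env.read_qpos(): joint angles.
- env.read_dq(): joint speeds.
- env.read_joint_efforts(): joint torques, N m.
- env.read_tool_pos(): TCP position.
- env.read_orientation(): TCP orientation.
- env.read_force(): force on the tool from outside, world axes, zero at the start.
- env.read_wrist_torque(): the same for the moment, N m.
- env.read_grip_width(): finger opening in m.
Only numpy, scipy, OpenCV 4.12 (cv2) and the standard library are available. Lean on these libraries where they do the work, as an engineer would, in place of code of your own. Each camera call takes 0.05 s, during which the arm holds its last target.

### The job

Put the press-cup set together on the bench: stand the medium cup inside the large one, let go, then stand the small cup inside the medium one. Then take hold of the large cup, lift the whole nest and show it to the tool-check camera: upright, with the blue tab facing the lens, the large cup's rim at the height of the lens and its middle straight above the yellow ring on the camera's foot plate. Finish holding it there, still, in the gripper; do not put it down, and leave the camera and the other things on the bench where they are.

Things in the scene. Friction and masses are not known exactly. Their poses are not given: they have to be found in the camera images.
- large_cup: Large press cup, bare aluminium, standing open end up: straight round cup, 66 mm outside diameter, 60 mm inside, 60 mm tall, wall and floor 3 mm, about 160 g. A small blue tab sticks out 9 mm from its outside at the rim, 14 mm wide. Origin: centre of the underside; z up along the cup's axis; x points from the axis to the blue tab. With all three nested the nest is 92 mm tall: the small cup's rim stands 32 mm above the large cup's rim, so keep the gripper's palm above that.
- medium_cup: Medium press cup, brass, standing open end up: 48 mm outside diameter, 42 mm inside, 73 mm tall, wall and floor 3 mm, about 100 g. Origin: centre of the underside, z up. Standing inside the large cup its origin is 3 mm above the large cup's origin and its rim stands 16 mm above the large cup's rim.
- small_cup: Small press cup, dark steel, standing open end up: 30 mm outside diameter, 24 mm inside, 86 mm tall, wall and floor 3 mm, about 60 g. Origin: centre of the underside, z up. Standing inside the medium cup its origin is 3 mm above the medium cup's origin and its rim stands 16 mm above the medium cup's rim.
- large_rim (a point): Centre of the large cup's mouth, on its axis, level with the rim, 60 mm above its underside.
- tab (a point): Outer end of the large cup's blue tab: 42 mm from the cup's axis, 7 mm below the rim.
- lens (a point): Centre of the front glass of the tool-check camera, a black box 66 x 50 x 46 mm with a grey lens barrel 36 mm across, clamped on a column on the robot's right. It looks level, out over its own foot plate. The head is set at a different height each time (lens 200 to 260 mm above the bench).
- focus (a point): Point on the lens axis 150 mm in front of the lens, at lens height, straight above the centre of the yellow ring on the foot plate: where the centre of the large cup's mouth belongs. Its x axis points level from here to the lens.
- camera_stand: Stand of the tool-check camera, fixed to the bench: grey foot plate 310 x 90 x 4 mm, with a steel column 22 mm thick and 334 mm tall near one end and a yellow ring (64 mm across) painted near the other, 200 mm from the column. Origin: under the column, on the bench; its -x axis points from the column to the ring, the way the lens looks.
- bearing: Bystander: ball bearing, steel ring 52 mm across, 15 mm high. Origin: centre of the underside.
- wrench: Bystander: steel wrench 180 mm long, lying flat.
- screwdriver: Bystander: screwdriver with an orange handle, 180 mm long, lying.
- mug: Bystander: white mug, 80 mm across, 90 mm tall, with a handle at its +y side. Origin: centre of the underside.
- oil_filter: Bystander: green spin-on filter can with a dark top, 66 mm across, 62 mm tall, standing. Origin: centre of the underside.
- big_nut: Bystander: dark hexagon nut 36 mm across, 16 mm high. Origin: centre of the underside.

How it is judged:
On the way, in this order (a step that is already met when the one before it is completed fails the run):
1. the medium cup stands in the large cup, let go (horizontal distance between medium_cup and large_cup below 0.012 m and z of medium_cup in the frame of large_cup below 0.008 m and angle between each of large_cup, medium_cup's own z axis and vertical below 0.2 rad and contact force between the fingers and medium_cup below 0.2 N), for 0.2 s.
2. the small cup stands in the medium cup in the large cup, let go (horizontal distance between medium_cup and large_cup below 0.012 m and z of medium_cup in the frame of large_cup below 0.008 m and horizontal distance between small_cup and medium_cup below 0.012 m and z of small_cup in the frame of medium_cup below 0.008 m and angle between each of large_cup, small_cup's own z axis and vertical below 0.2 rad and contact force between the fingers and small_cup below 0.2 N), for 0.2 s.
At the end, for the whole second after the job is handed in: Fingers hold the large cup (over 1 N), both smaller cups seated in it (5 mm height, 12 mm sideways); its mouth centre is within 25 mm sideways and 20 mm in height of the focus point, upright within 0.15 rad, tab towards the lens within 0.3 rad, still, clear of the camera (horizontal distance between medium_cup and large_cup below 0.012 m and z of medium_cup in the frame of large_cup below 0.008 m and horizontal distance between small_cup and medium_cup below 0.012 m and z of small_cup in the frame of medium_cup below 0.008 m and horizontal distance between large_rim and focus below 0.025 m and z of large_rim in the frame of focus between -0.02 and 0.02 m and angle between large_cup's own z axis and vertical below 0.15 rad and angle between the x axis of large_cup and the x axis of focus, either way round below 0.3 rad and horizontal distance between tab and lens below 0.15 m and contact force between the fingers and large_cup above 1 N and contact force between large_cup and camera_stand below 0.2 N and linear speed of large_cup below 0.02 m/s and angular speed of large_cup below 0.2 rad/s); the arm keeps its last pose, push and grip.
It fails at once if the camera's head was pushed off its setting (distance of lens from where it was at the start of the episode above 0.01 m).
It fails at once if a bystander was moved more than 30 mm (distance of any of bearing, wrench, screwdriver, mug, oil_filter, big_nut from where it was at the start of the episode above 0.03 m).
It also fails if it takes over 69 s, if anything falls off the work surface, if the arm or the gripper's body presses on something with over 40 N, if the wrist force passes 120 N, or if a joint passes its speed limit or range.

## Working session

There is one attempt and no reset: what is moved stays moved. The work goes in short steps, each a Python script; the robot and the scene stay as the last script left them, time stands still between calls to the robot, and variables do not carry over. Pictures are saved under pics/ and viewed, and the job is handed in when it is done.

```bash
ls; mkdir -p pics; python3 - <<'E'
from cell import env
import cv2, numpy as np
for n in ["scene","top"]:
    im=env.capture(n); cv2.imwrite(f"pics/{n}0.png",im)
    p=env.camera_params(n); print(n,p)
print(env.read_time(), env.read_orientation(), env.finger_overhang)
E
```

```text
pics
scene {'intrinsics': array([[556.51341019,   0.        , 317.37418243],
       [  0.        , 556.51341019, 237.2817256 ],
       [  0.        ,   0.        ,   1.        ]]), 'dist_coeffs': array([-0.07310869,  0.        ,  0.        ,  0.        ,  0.        ]), 'extrinsics': array([[-0.88389215,  0.46763049,  0.00750919,  0.54163118],
       [ 0.37668019,  0.72131558, -0.58121929, -0.09538407],
       [-0.27721236, -0.5109066 , -0.81371233,  1.501377  ],
       [ 0.        ,  0.        ,  0.        ,  1.        ]])}
top {'intrinsics': array([[526.07169632,   0.        , 320.84665898],
       [  0.        , 526.07169632, 244.90783666],
       [  0.        ,   0.        ,   1.        ]]), 'dist_coeffs': array([-0.1373277,  0.       ,  0.       ,  0.       ,  0.       ]), 'extrinsics': array([[ 0.0062514 , -0.99997375, -0.00366429, -0.0659341 ],
       [-0.99750325, -0.0059781 , -0.07036711,  0.59627603],
       [ 0.07034336,  0.00409503, -0.99751443,  1.60337677],
       [ 0.        ,  0.        ,  0.        ,  1.        ]])}
0.1 [ 3.14140237e+00  1.62754319e-03 -1.26198453e+00] 0.022
```

View pics/scene0.png

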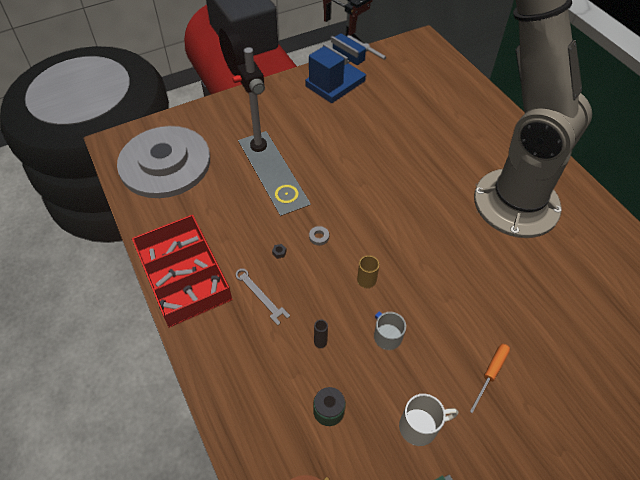

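View pics/top0.png

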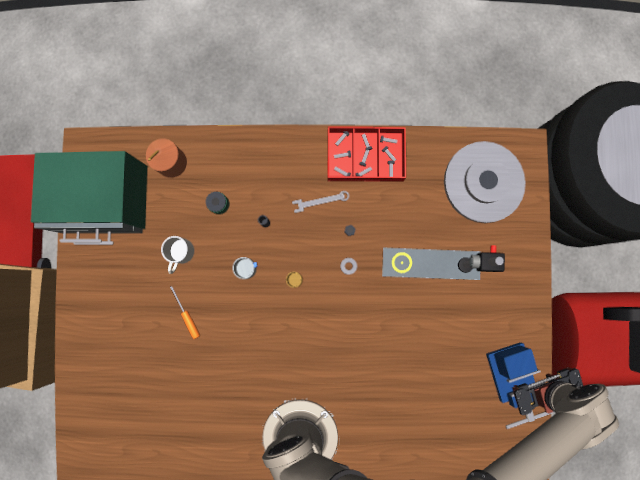

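```bash
python3 - <<'E'
import cv2, numpy as np
a=cv2.imread("pics/scene0.png");b=cv2.imread("pics/top0.png")
c=cv2.resize(a[30:230,210:340],None,fx=3,fy=3,interpolation=cv2.INTER_CUBIC)
d=cv2.resize(b[225:300,375:515],None,fx=5,fy=5,interpolation=cv2.INTER_CUBIC)
cv2.imwrite("pics/z1.png",c);cv2.imwrite("pics/z2.png",d)
e=np.hstack([cv2.resize(a[240:360,300:420],(400,400)),cv2.resize(b[205:295,225:315],(400,400))])
cv2.imwrite("pics/z3.png",e)
E
```

```text
(no output)
```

View pics/z1.png

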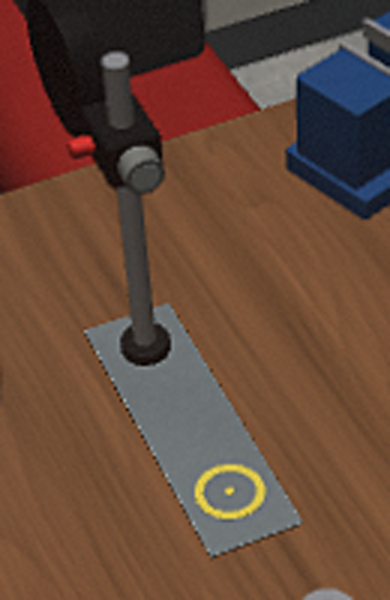

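View pics/z2.png

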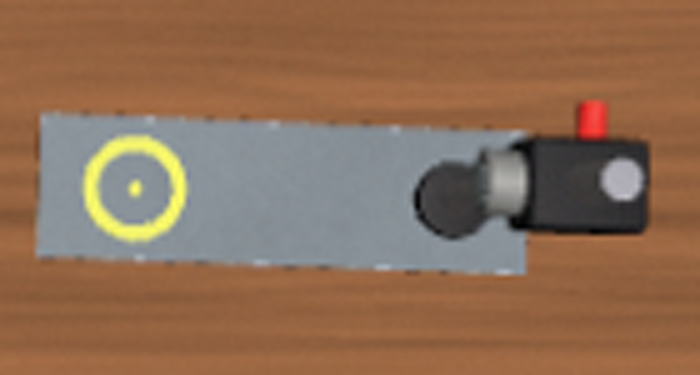

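View pics/z3.png

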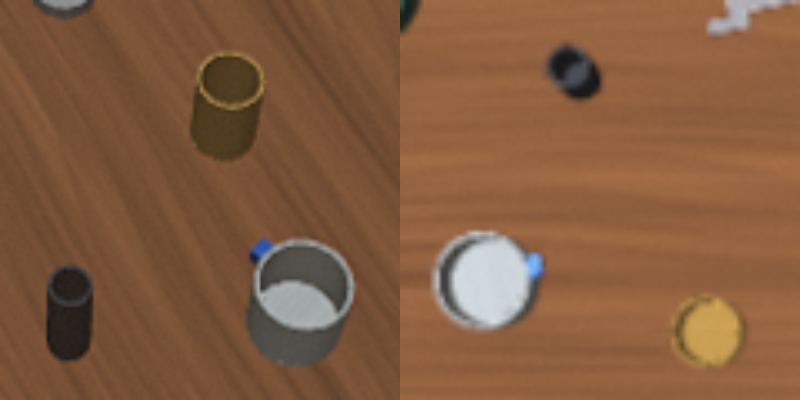

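```bash
cat > h.py <<'E'
import cv2, numpy as np
from cell import env
P={n:env.camera_params(n) for n in("scene","top")}
def ray(n,uv):
    p=P[n]; x=cv2.undistortPoints(np.array([[uv]],float),p["intrinsics"],p["dist_coeffs"])[0,0]
    E=p["extrinsics"]; R=E[:3,:3]; c=-R.T@E[:3,3]; d=R.T@np.array([x[0],x[1],1.]); return c,d
def cast(n,uv,z):
    c,d=ray(n,uv); return c+d*(z-c[2])/d[2]
def proj(n,X):
    p=P[n];E=p["extrinsics"]
    return cv2.projectPoints(np.array([X],float),cv2.Rodrigues(E[:3,:3])[0],E[:3,3],p["intrinsics"],p["dist_coeffs"])[0][0,0]
def tri(uv1,uv2):
    A=[];b=[]
    for n,uv in(("scene",uv1),("top",uv2)):
        c,d=ray(n,uv);d/=np.linalg.norm(d);M=np.eye(3)-np.outer(d,d);A.append(M);b.append(M@c)
    return np.linalg.lstsq(np.vstack(A),np.hstack(b),rcond=None)[0]
def blob(im,lo,hi,box,close=3,up=4,hull=True):
    """hsv mask in box(x0,y0,x1,y1), upsampled; returns centroid, bbox, hull mask"""
    x0,y0,x1,y1=box
    c=cv2.resize(im[y0:y1,x0:x1],None,fx=up,fy=up,interpolation=cv2.INTER_LINEAR)
    m=cv2.inRange(cv2.cvtColor(c,cv2.COLOR_BGR2HSV),np.array(lo),np.array(hi))
    m=cv2.morphologyEx(m,cv2.MORPH_OPEN,np.ones((5,5)))
    if close:m=cv2.morphologyEx(m,cv2.MORPH_CLOSE,np.ones((close*up,close*up)))
    cs=cv2.findContours(m,cv2.RETR_EXTERNAL,cv2.CHAIN_APPROX_NONE)[0]
    k=max(cs,key=cv2.contourArea)
    if hull:k=cv2.convexHull(k)
    M=cv2.moments(k)
    f=lambda u,o:(u+.5)/up-.5+o
    vis=c.copy();cv2.drawContours(vis,[k],-1,(255,0,255),1)
    bx,by,bw,bh=cv2.boundingRect(k)
    return np.array([f(M["m10"]/M["m00"],x0),f(M["m01"]/M["m00"],y0)]),(f(bx,x0),f(by,y0),bw/up,bh/up),vis
E
python3 - <<'E'
from h import *
a=cv2.imread("pics/scene0.png");b=cv2.imread("pics/top0.png")
J={"large":(.06,[0,0,60],[179,75,255],(368,302,415,358),[0,0,90],[179,70,255],(228,250,262,285)),
"med":(.073,[17,90,20],[40,255,255],(350,250,388,294),[16,120,60],[40,255,255],(280,265,310,295)),
"small":(.086,[0,0,0],[179,255,58],(308,312,334,354),[0,0,0],[179,255,75],(252,208,276,234))}
V=[]
for k,(h,l1,h1,b1,l2,h2,b2) in J.items():
    c1,bb1,v1=blob(a,l1,h1,b1);c2,bb2,v2=blob(b,l2,h2,b2)
    print(k,c1,bb1,c2,bb2,cast("scene",c1,h/2),cast("top",c2,h/2),tri(c1,c2))
    V+= [cv2.resize(v1,(250,290)),cv2.resize(v2,(250,290))]
cv2.imwrite("pics/m1.png",np.vstack([np.hstack(V[::2]),np.hstack(V[1::2])]))
for n,im,box in(("scene",a,(265,178,310,208)),("top",b,(385,248,420,278))):
    c,bb,v=blob(im,[22,100,100],[38,255,255],box); print("ring",c,bb,cast(n,c,.004))
for n,im,box in(("scene",a,(370,305,390,325)),("top",b,(235,250,265,280))):
    c,bb,v=blob(im,[100,100,40],[130,255,255],box,close=1); print("tab",c,bb,cast(n,c,.053))
for i in [(383,250),(383,277)]: print(cast("top",(375+i[0]*0,0),0)) if 0 else None
# column base centre
print("col top",cast("top",(375+455/5.,225+200/5.),.01), cast("scene",(210+145/3,30+344/3),.01))
E
```

```text
large [389.59130477 330.27121222] (374.125, 311.625, 32.25, 38.25) [243.43937608 267.87910577] (232.125, 256.875, 22.75, 22.25) [0.52144568 0.17321074 0.03      ] [0.52385046 0.17505826 0.03      ] [0.52341464 0.17461789 0.03453153]
med [367.77561085 271.16153422] (357.375, 255.625, 21.75, 31.75) [293.94401713 279.48945606] (285.875, 271.625, 16.75, 16.0) [0.48723008 0.0192848  0.0365    ] [0.48944188 0.01896795 0.0365    ] [0.48863121 0.01946534 0.03798632]
small [320.5818097  334.00408367] (314.125, 320.375, 13.5, 27.5) [264.09881034 221.30433356] (258.375, 215.625, 11.5, 11.5) [0.66578381 0.11460626 0.043     ] [0.66652088 0.1118427  0.043     ] [0.66596612 0.11276389 0.04004243]
ring [286.37879559 193.6568691 ] (274.875, 184.625, 23.5, 18.25) [ 0.54282542 -0.31189577  0.004     ]
ring [401.74231337 262.46104007] (391.875, 252.375, 20.0, 20.5) [ 0.54444888 -0.31505136  0.004     ]
tab [378.11997848 314.74838594] (375.375, 311.875, 6.0, 6.0) [0.53215458 0.13703114 0.053     ]
tab [255.06936876 264.63022252] (253.625, 262.375, 3.0, 5.0) [0.53336711 0.13630617 0.053     ]
col top [ 0.53710072 -0.51706678  0.01      ] [ 0.53578242 -0.51105208  0.01      ]
```

View pics/m1.png

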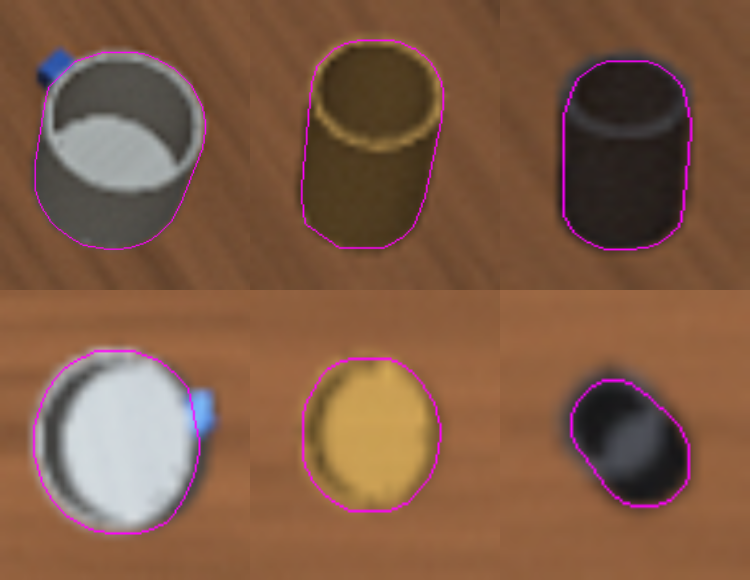

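```bash
python3 - <<'E'
from h import *
a=cv2.imread("pics/scene0.png");b=cv2.imread("pics/top0.png")
V=[]
for k,im,n,h,l,hh,box in [("large",b,"top",.06,[0,0,30],[179,105,255],(228,250,262,285)),("small",a,"scene",.086,[0,0,0],[179,110,90],(308,310,334,354)),("small",b,"top",.086,[0,0,0],[179,110,110],(252,208,276,234))]:
    c,bb,v=blob(im,l,hh,box); print(k,c,bb,cast(n,c,h/2)); V.append(cv2.resize(v,(250,290)))
cv2.imwrite("pics/m2.png",np.hstack(V))
ring=np.array([.5436,-.3135]); col=np.array([.5365,-.514]); d=(col-ring)/np.linalg.norm(col-ring)
# plate edges direction in top
L=ring+.15*d
for n,uv in(("scene",(210+(146.5+.5)/3-.5,30+(177+.5)/3-.5)),("top",(472.3,261.3))):
    c,r=ray(n,uv)
    # closest approach in xy along the lens line, for z
    if n=="scene":
        s=np.dot(L-c[:2],r[:2])/np.dot(r[:2],r[:2]); X=c+s*r; print("lens",L,X,"miss",X[:2]-L)
    zs=[.20,.22,.24,.26]; print(n,[np.round(cast(n,uv,z)[:2]-L,4) for z in zs])
for z in (.2,.22,.24,.26):print(z,proj("scene",[*L,z]),proj("top",[*L,z]))
print("dir deg",np.degrees(np.arctan2(d[1],d[0])))
for p,y in [((.14,-.44,.42),-1.26),((.205,-.643,.42),-1.26),((.488,.019,.2),0),((.522,.174,.2),0),((.666,.1125,.2),0),((.522,.174,.06),np.radians(15.4)),((.5436,-.3135,.22),np.radians(-2)),((.488,.019,.06),0)]:
    q=env.solve_ik(p,[np.pi,0,y]); print(p,None if q is None else np.round(q,2))
E
```

```text
large [243.88112049 267.96471664] (231.625, 256.625, 24.75, 23.0) [0.52359831 0.17368836 0.03      ]
small [320.50208642 333.32467081] (313.875, 319.375, 14.0, 28.75) [0.66516581 0.11307361 0.043     ]
small [263.68177821 220.90130389] (257.625, 214.875, 12.25, 12.0) [0.66775696 0.11314333 0.043     ]
lens [ 0.53829161 -0.46340604] [ 0.53687973 -0.46287396  0.2499491 ] miss [-0.00141188  0.00053208]
scene [array([-0.023 , -0.0567]), array([-0.0143, -0.0338]), array([-0.0057, -0.0109]), array([0.0029, 0.0121])]
top [array([ 0.0027, -0.0194]), array([ 0.0019, -0.0137]), array([ 0.0011, -0.0079]), array([ 0.0003, -0.0022])]
0.2 [259.3844414  104.06268688] [465.45502824 262.26598336]
0.22 [258.79841473  98.01759772] [467.41682286 261.98902988]
0.24 [258.20033221  91.83929401] [469.43264906 261.70427627]
0.26 [257.58986165  85.52370613] [471.5047387  261.41139224]
dir deg -92.02808041747726
(0.14, -0.44, 0.42) [ 1.12 -0.01  0.01  1.78  0.    1.37 -0.13]
(0.205, -0.643, 0.42) [ 1.14  0.38  0.04  1.31 -0.01  1.45 -0.08]
(0.488, 0.019, 0.2) [ 0.44  0.3  -0.71  2.    0.24  0.92 -0.39]
(0.522, 0.174, 0.2) [ 0.36  0.53 -1.05  1.85  0.52  1.07 -0.89]
(0.666, 0.1125, 0.2) [ 0.19  0.61 -0.67  1.56  0.41  1.12 -0.57]
(0.522, 0.174, 0.06) [ 0.14  0.64 -0.75  1.96  0.61  0.78 -0.69]
(0.5436, -0.3135, 0.22) [ 0.69  0.45 -0.36  1.68  0.18  1.05  0.24]
(0.488, 0.019, 0.06) [ 0.29  0.51 -0.56  2.11  0.45  0.64 -0.58]
```

View pics/m2.png

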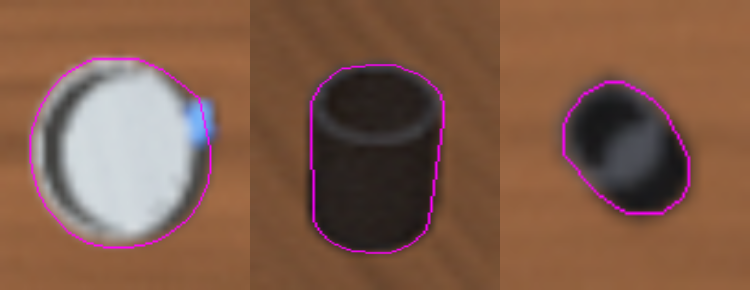

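```bash
python3 - <<'E'
from h import *
pi=np.pi
env.line_to([.205,-.643,.42],feed=.3)
env.move_pose([.14,-.44,.42],[pi,0,-1.26])
env.move_pose([.4883,.0191,.20],[pi,0,0]); print(env.read_time(),env.read_qpos().round(2) if hasattr(env.read_qpos(),'round') else env.read_qpos())
env.command_gripper(.075)
z=.062+.022
env.line_to([.4883,.0191,z],feed=.12)
env.command_gripper(.04,15)
print(env.read_time(),env.read_grip_width(),env.read_tool_pos(),env.read_force())
env.line_to([.4883,.0191,z+.10],feed=.12)
print(env.read_time(),env.read_grip_width(),env.read_tool_pos(),env.read_force())
for n in("scene","top"): cv2.imwrite(f"pics/{n}1.png",env.capture(n))
a=cv2.imread("pics/scene1.png")[170:370,250:450];b=cv2.imread("pics/top1.png")[200:340,210:350]
cv2.imwrite("pics/v1.png",np.hstack([cv2.resize(a,(400,400)),cv2.resize(b,(400,400))]))
E
```

```text
3.9 [ 0.6   0.36 -0.91  1.99  0.35  0.96 -0.49]
6.0 0.04819816234796231 [0.48852424 0.01905709 0.08424066] [-0.92808403 -1.42744814  2.95416051]
6.9833 0.048169222321596185 [0.48776695 0.01886691 0.18331008] [ 0.04080799  0.14300269 -1.23111863]
```

View pics/v1.png

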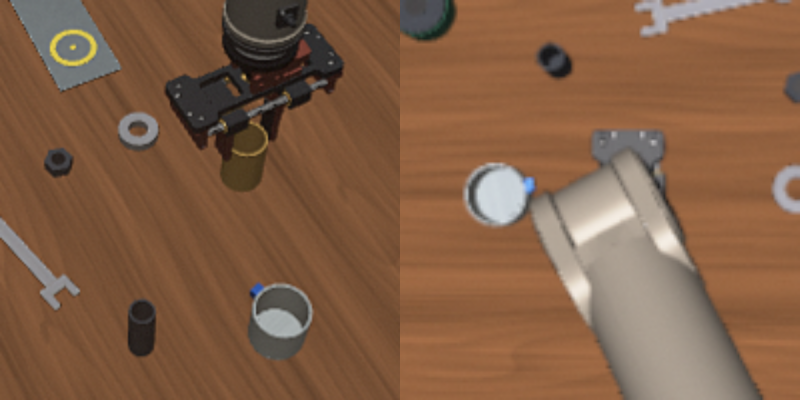

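```bash
python3 - <<'E'
from h import *
x,y=.5225,.1735
env.line_to([x,y,.184],feed=.15)
p=env.read_tool_pos(); print(env.read_time(),p)
env.line_to([x,y,.150],feed=.1); print(env.read_force())
env.line_to([x,y,.125],feed=.06); print(env.read_tool_pos(),env.read_force(),env.read_wrist_torque())
for n in("scene",): cv2.imwrite(f"pics/{n}2.png",env.capture(n))
a=cv2.imread("pics/scene2.png")[240:390,310:460]
cv2.imwrite("pics/v2.png",cv2.resize(a,(600,600),interpolation=cv2.INTER_CUBIC));print(env.read_time())
E
```

```text
8.2917 [0.52243151 0.17238763 0.18375613]
[ 0.5868557   0.27280891 -1.17035152]
[0.52238187 0.1735841  0.12479602] [-0.05562105  0.17852918 -1.2806769 ] [-0.05995054 -0.07903505  0.00264294]
9.4
```

View pics/v2.png

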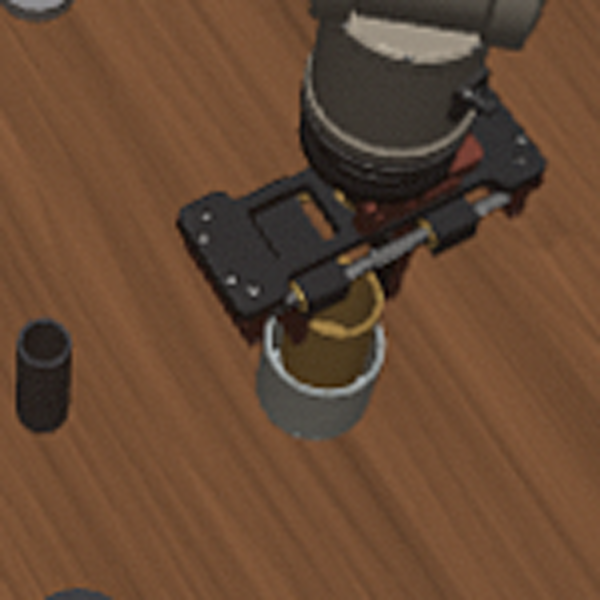

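```bash
python3 - <<'E'
from h import *
x,y=.5225,.1735
for z in(.105,.089,.0875):
    env.line_to([x,y,z],feed=.05); print(env.read_tool_pos(),env.read_force())
env.command_gripper(.075)
env.sleep(.3); print(env.read_time(),env.read_force())
env.line_to([x,y,.2],feed=.2)
q=env.solve_ik([.6663,.1131,.2],[np.pi,0,0]);print(np.round(q,2))
env.move_pose([.6663,.1131,.2],[np.pi,0,0])
for n in("scene","top"): cv2.imwrite(f"pics/{n}3.png",env.capture(n))
a=cv2.imread("pics/scene3.png")[240:390,310:460];b=cv2.imread("pics/top3.png")[200:310,210:320]
cv2.imwrite("pics/v3.png",np.hstack([cv2.resize(a,(400,400)),cv2.resize(b,(400,400))]));print(env.read_time())
E
```

```text
[0.52232228 0.17356108 0.1047397 ] [-0.644314    0.69585909 -0.89206866]
[0.5222529  0.17350587 0.08865124] [ 0.25185138 -0.35110862 -1.67079745]
[0.52256835 0.17354003 0.08758286] [ 0.39940392  0.38837279 -2.13410288]
11.5833 [ 0.6321064  -0.88548945  0.48332815]
[ 0.28  0.65 -0.81  1.55  0.5   1.16 -0.64]
13.0583
```

View pics/v3.png

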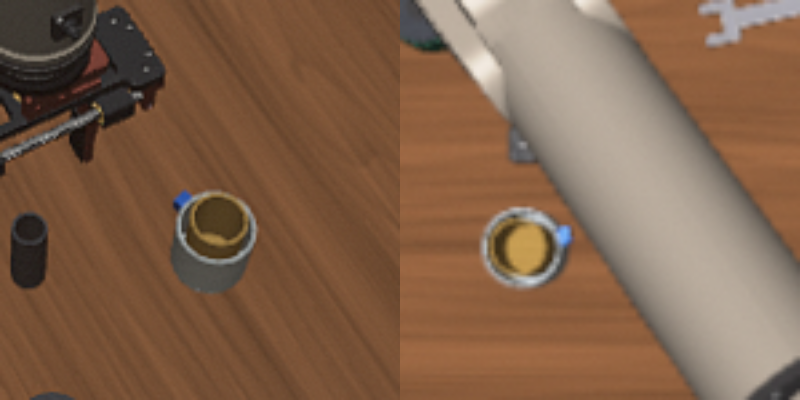

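```bash
python3 - <<'E'
from h import *
a=cv2.imread("pics/scene3.png");b=cv2.imread("pics/top3.png")
for n,im,box,l in(("scene",a,(376,306,410,344),[15,85,20]),("top",b,(228,250,262,285),[15,100,40])):
    c,bb,v=blob(im,l,[40,255,255],box); print(n,c,bb,cast(n,c,.076)); cv2.imwrite(f"pics/v4{n}.png",cv2.resize(v,(400,400)))
    print(proj(n,[.5225,.1735,.076]))
cv2.imwrite("pics/v4.png",np.hstack([cv2.imread("pics/v4scene.png"),cv2.imread("pics/v4top.png")]))
E
```

```text
scene [391.30763645 324.52072075] (379.875, 311.875, 23.5, 25.0) [0.52748105 0.17992287 0.076     ]
[391.67460471 321.19957995]
top [242.90945871 267.81675925] (234.375, 259.875, 17.5, 15.5) [0.52284075 0.1696867  0.076     ]
[241.63895114 267.9207483 ]
```

View pics/v4.png

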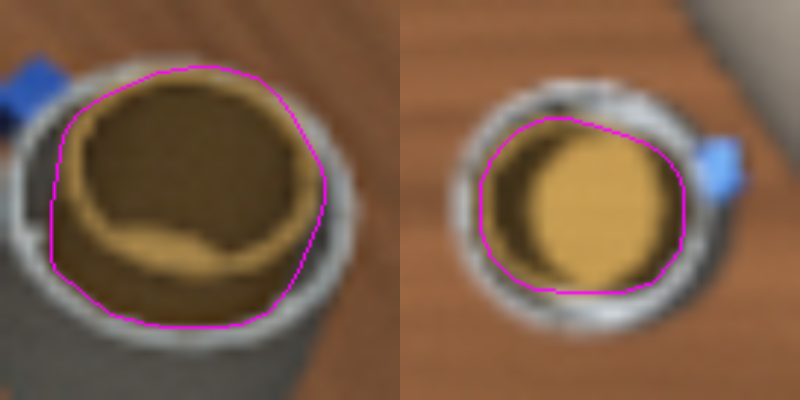

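```bash
python3 - <<'E'
from h import *
x,y=.6663,.1131
env.command_gripper(.06)
env.line_to([x,y,.097],feed=.12)
env.command_gripper(.02,15)
print(env.read_time(),env.read_grip_width(),env.read_tool_pos(),env.read_force())
env.line_to([x,y,.22],feed=.15)
print(env.read_grip_width(),env.read_force())
x,y=.5225,.1735
env.line_to([x,y,.22],feed=.15); env.sleep(.2)
env.line_to([x,y,.165],feed=.1); print(env.read_tool_pos(),env.read_force())
for n in("scene",): cv2.imwrite(f"pics/{n}5.png",env.capture(n))
a=cv2.imread("pics/scene5.png")[240:390,310:460]
cv2.imwrite("pics/v5.png",cv2.resize(a,(600,600),interpolation=cv2.INTER_CUBIC));print(env.read_time())
E
```

```text
15.125 0.02898658569915703 [0.66638437 0.11311095 0.0971859 ] [-0.07391354 -1.21735447  1.26181332]
0.02942772203950459 [-0.62822787 -0.48498677 -0.87471988]
[0.52268423 0.17381015 0.1651951 ] [-0.0544353   0.4301624  -1.31958223]
18.2333
```

View pics/v5.png

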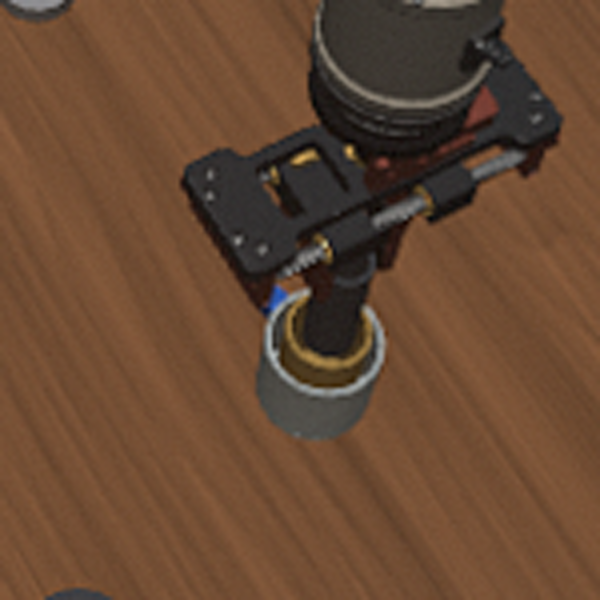

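```bash
python3 - <<'E'
from h import *
x,y=.5225,.1735
for z in(.14,.115,.105,.1035):
    env.line_to([x,y,z],feed=.06); print(env.read_tool_pos(),env.read_force())
env.command_gripper(.065)
env.sleep(.3); print(env.read_time(),env.read_force())
env.line_to([x,y,.21],feed=.2)
env.line_to([x-.06,y-.12,.21],feed=.2)
for n in("scene","top"): cv2.imwrite(f"pics/{n}6.png",env.capture(n))
a=cv2.imread("pics/scene6.png")[240:390,310:460];b=cv2.imread("pics/top6.png")[200:310,210:320]
cv2.imwrite("pics/v6.png",np.hstack([cv2.resize(a,(400,400)),cv2.resize(b,(400,400))]));print(env.read_time())
E
```

```text
[0.52236162 0.17357269 0.13973025] [ 1.2157605   0.44408233 -0.62016124]
[0.52234749 0.17356611 0.11475082] [ 0.16183856  0.88702105 -0.42534946]
[0.52221165 0.17336138 0.10455848] [-0.78155744 -0.45452831 -1.27545385]
[0.52252562 0.173496   0.10353756] [ 0.53123237  0.57624477 -0.25465785]
20.9583 [ 0.36228037 -0.43298603 -0.35872702]
22.5583
```

View pics/v6.png

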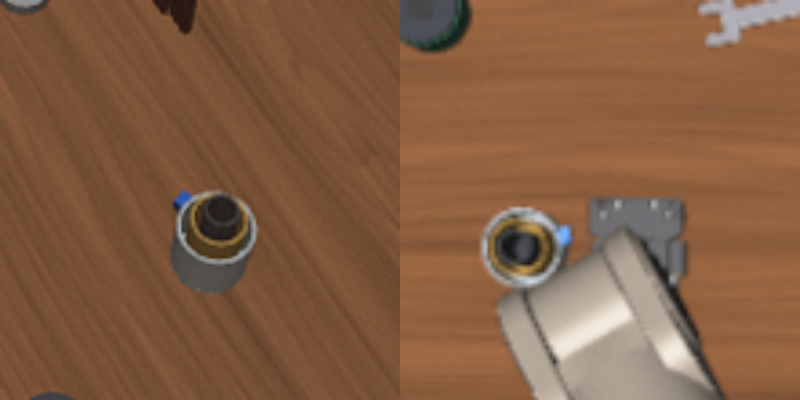

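```bash
python3 - <<'E'
from h import *
pi=np.pi; yg=np.radians(15.4); yf=np.radians(-2.03)
x,y=.5225,.1735
env.command_gripper(.088)
env.move_pose([x,y,.2],[pi,0,yg])
print(env.read_tool_pos(),env.read_qpos())
env.line_to([x,y,.048],feed=.12); print(env.read_force())
env.command_gripper(.055,45)
print(env.read_time(),env.read_grip_width(),env.read_tool_pos(),env.read_force())
env.line_to([x,y,.10],feed=.06)
print(env.read_grip_width(),env.read_force(),env.read_wrist_torque())
for n in("scene","top"): cv2.imwrite(f"pics/{n}7.png",env.capture(n))
a=cv2.imread("pics/scene7.png")[210:360,310:460];b=cv2.imread("pics/top7.png")[200:310,210:320]
cv2.imwrite("pics/v7.png",np.hstack([cv2.resize(a,(400,400)),cv2.resize(b,(400,400))]));print(env.read_time())
E
```

```text
[0.52225935 0.17391193 0.1995722 ] [ 0.31351374  0.4972036  -0.97221223  1.85313133  0.47244537  1.04441333
 -0.5793697 ]
[-0.20828214 -0.21870307  0.4669569 ]
25.6167 0.06622458738842354 [0.52267437 0.17350573 0.04828956] [-0.58207254 -0.3640472   3.68803667]
0.06643905092169909 [-0.11980232 -0.66416711 -2.61418244] [-0.03920648 -0.10907439 -0.00280709]
26.7333
```

View pics/v7.png

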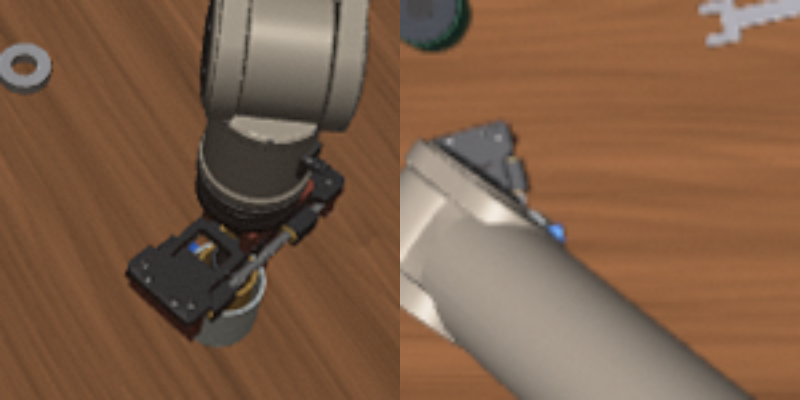

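```bash
python3 - <<'E'
from h import *
pi=np.pi; yf=np.radians(-2.03)
x,y=.5225,.1735
env.line_to([x,y,.239],feed=.12)
print(env.read_qpos())
env.line_to([.53,-.05,.239],rotation=[pi,0,np.radians(7)],feed=.13)
print(env.read_qpos(),env.read_time())
env.line_to([.5436,-.3135,.239],rotation=[pi,0,yf],feed=.12)
env.sleep(.5)
print(env.read_time(),env.read_tool_pos(),env.read_orientation(),env.read_grip_width(),env.read_force())
for n in("scene","top"): cv2.imwrite(f"pics/{n}8.png",env.capture(n))
a=cv2.imread("pics/scene8.png")[40:240,200:400];b=cv2.imread("pics/top8.png")[200:340,370:510]
cv2.imwrite("pics/v8.png",np.hstack([cv2.resize(a,(400,400)),cv2.resize(b,(400,400))]))
E
```

```text
[ 0.34303974  0.45423509 -1.00234652  1.81382025  0.42494495  1.11037526
 -0.53996574]
[ 0.74165835  0.39875706 -0.95592905  1.85497109  0.36801981  1.07745684
 -0.23221014] 29.9083
32.7583 [ 0.5435708  -0.31351755  0.23899619] [ 3.14158150e+00  2.84781671e-05 -3.54690341e-02] 0.06682064427022522 [-0.38306245 -0.09406942 -3.55616189]
```

View pics/v8.png

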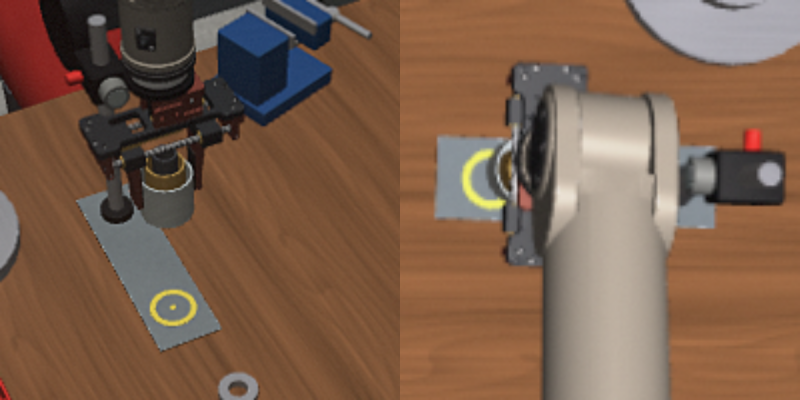

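View pics/scene8.png

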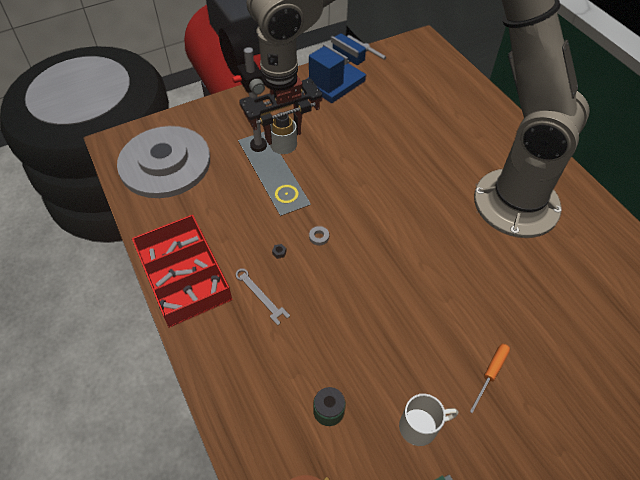

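```bash
python3 - <<'E'
from h import *
a0=cv2.imread("pics/scene0.png");a=cv2.imread("pics/scene8.png");b0=cv2.imread("pics/top0.png");b=cv2.imread("pics/top8.png")
X=np.array([.5436,-.3135]);print("rim proj",proj("scene",[*X,.251]),"base",proj("scene",[*X,.191]), "top small",proj("top",[*X,.283]),"top rim",proj("top",[*X,.251]))
def z(i,x0,y0,w,s=6):return cv2.resize(i[y0:y0+w,x0:x0+w],(400,400),interpolation=cv2.INTER_CUBIC)
v=z(a,240,80,70); 
for zz in(.251,.191):
    t=np.linspace(0,2*np.pi,60);pts=np.array([proj("scene",[X[0]+.033*np.cos(q),X[1]+.033*np.sin(q),zz]) for q in t])
    cv2.polylines(v,[((pts-[240,80]+.5)*400/70).astype(int)],True,(255,0,255),1)
cv2.imwrite("pics/v9.png",np.vstack([np.hstack([v,z(b,375,225,70)])]))
cv2.imwrite("pics/v10.png",np.hstack([z(a0,230,40,50),z(a,230,40,50)]))
E
```

```text
rim proj [281.89577207 125.78206217] base [282.95800686 143.985019  ] top small [417.19993107 258.78470348] top rim [415.05021668 259.31710529]
```

View pics/v9.png

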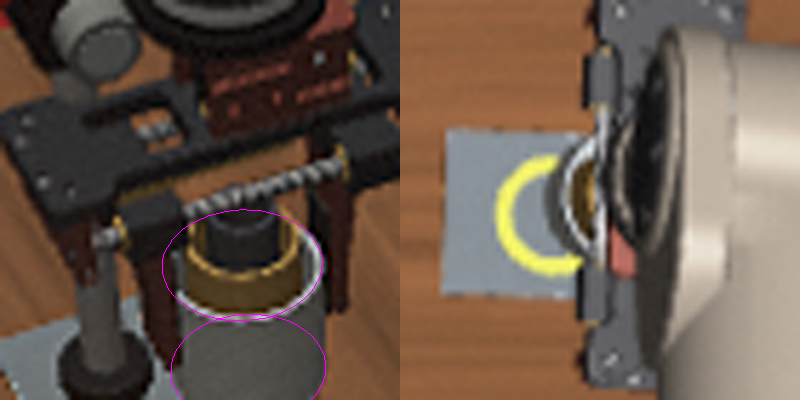

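View pics/v10.png

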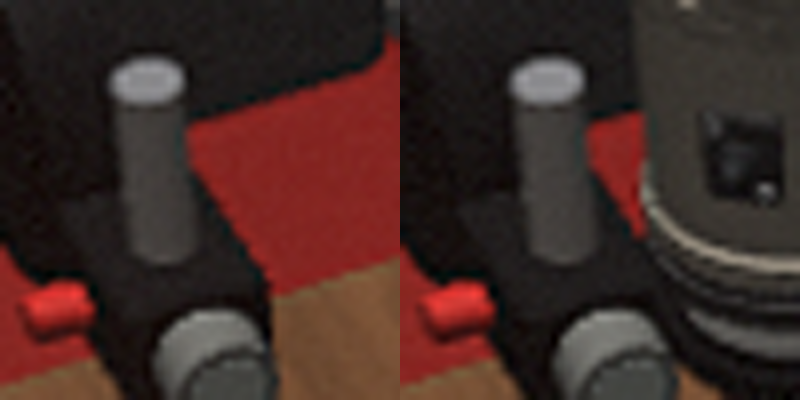

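```bash
python3 - <<'E'
from h import *
a0=cv2.imread("pics/scene0.png")
v=cv2.resize(a0[75:105,245:275],(600,600),interpolation=cv2.INTER_CUBIC)
ring=np.array([.5436,-.3135]);th=np.radians(-92.03);L=ring+.15*np.array([np.cos(th),np.sin(th)])
for zz,c in((.24,(0,0,255)),(.25,(0,255,0)),(.26,(255,0,0))):
    u=(proj("scene",[*L,zz])-[245,75]+.5)*20;cv2.circle(v,tuple(int(k) for k in u),4,c,-1)
cv2.imwrite("pics/v11.png",v)
E
```

```text
(no output)
```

View pics/v11.png

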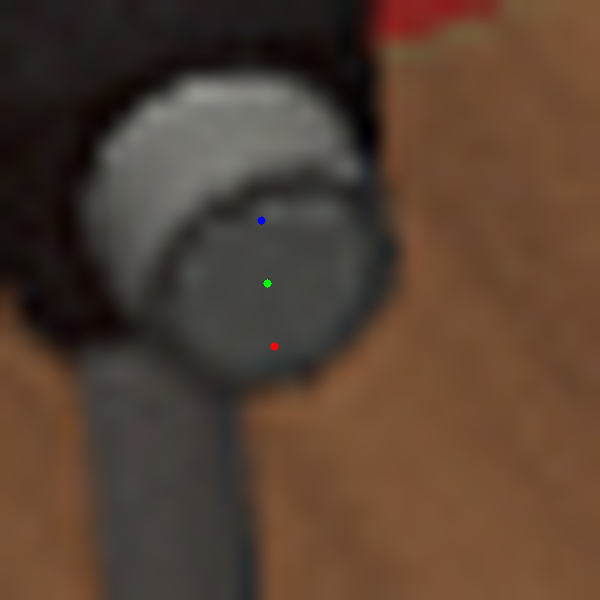

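The green dot, which marks z = 0.25, sits at the centre of the front glass. That confirms the lens height at about 0.250 m. I'm handing in.

```bash
python3 - <<'E'
from cell import env
print(env.read_time(),env.read_grip_width(),env.read_force(),env.read_tool_pos(),max(abs(x) for x in env.read_dq()))
env.hand_in()
E
```

```text
32.8583 0.06665928700104516 [ 0.20372548  1.36799571 -2.7925645 ] [ 0.54362229 -0.31348847  0.23900748] 0.001810772428417854
the job is handed in; nothing more can be done
```

I put the nest together and handed the job in at 32.9 s of the 69 s. The gripper is still holding the nest in front of the camera. The hand-in gives no verdict, so the figures below are my own checks.

- **Nesting:** I stood the medium cup in the large one and let go, then stood the small cup in the medium one and let go. The pictures after each release showed the cup seated and upright.
- **Lift and show:** I gripped the large cup across the tab direction at 45 N, lifted the nest, and turned it about 17° on the way so the tab faces the lens.
- **Final position:** The large cup's rim is at about z = 0.251 m and the lens is at about 0.250 m. The axis is at (0.544, -0.314), my measured centre of the yellow ring. In the last scene picture the rim was within about a pixel of where it should be.
- **Grip:** The fingers are 66.7 mm apart on the 66 mm cup, the wrist force shows the nest's weight (about 3 N), and the joints are still.
- **Camera and bystanders:** The camera head looks unmoved between the first and last pictures. The bystanders looked in place in the final picture, but I did not measure them.
- **Disagreements:** The two cameras differed by 1–3 mm on the cup and ring positions, so I used averages. A rough reading of the lens height from the top view was nearer 0.26 m, but that view is a weak measure of height and I went with the scene view.
- **Not seen directly:** The gripper hides the tab in the final pose. Its direction comes from the measurement before the grasp plus the turn I made.

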